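# Turn the cutlery tray round in its locked dispenser

### The arm

A 6-joint arm with a two-finger parallel gripper is mounted at the origin on the work surface. World frame = base frame: x ahead of the robot, y to its left, z up, the work surface at z = 0. Lengths are in mm, angles in rad, forces in N, time in s.
With the tool pointing down it reaches from about 275 to 750 mm from the base axis. Payload 10.2 kg.
Tool frame: the origin (TCP) lies midway between the tips of the shut fingers; the grasp point (between the pads) lies 19 mm behind it (ctrl.pinch_z is the distance from the TCP to the grasp point, in mm); x points along the fingers, z is the direction in which the jaws open and shut, and the axes are right-handed (so a half turn about x gives the same grasp; the last joint's range is limited). The gripper opens to 85 mm and grips with 20 to 120 N. Pads are 22 mm wide; open, the fingers measure 114 mm over their backs; the gripper's body (76 mm by 85 mm) begins 54 mm behind the grasp point. The pads swing forward as they close: fully open they stand 13 mm farther back than shut.
Start: joints at [1.048, 0.313, 1.498, -0, 1.331, -0.223], TCP at [155.061, 501.585, 231.294] pointing down, gripper open.
Joint ranges: [-2.94, 2.94], [-0.97, 2.17], [0.19, 2.56], [-1.23, 4.37], [0.02, 3.11], [-2.88, 2.88]. Speed limits (rad/s): [2.39, 2.39, 3.01, 3.14, 3.14, 3.14].

### API

Orientations are given as a unit quaternion [w, x, y, z].
In Python, from rig import ctrl, capture, workorder, nets gives the robot as it stands. The module is installed in compiled form; this text tells all that it offers.
- The arm moves only by the tool send_rows, never from a script. Its argument "rows" is text: rows parted by semicolons, each of 5 numbers parted by spaces: the opening, from 0 (shut) to 1 (fully open), then the shift along the tool's x, y, z in cm, then the turn about the tool's x in units of 5 degrees (1.0 is 5 degrees). In form: grip x y z yaw; .... A call has 1 to 12 rows; each row is the pose to reach, as a shift and turn from the pose commanded when the call began, along the tool's axes at that moment; what a row does not reach only later rows make up. A row lasts 1/10 s, in which the tool goes at most 50 mm and 8.59 degrees, less where a joint would pass 70% of its speed; a pose out of reach is approached as far as the arm can. A call with a gripper value outside its range is refused whole. The fingers move at their own pace and stop on an object; "grip_force" is the grip in N (left out, the last holds). Time passes only in rows, so rows that repeat a pose let the fingers close. It gives the time, the measured TCP pose, the force and the opening at its end, in the units of the state.
- ctrl.sense(): the state, without advancing time (a new reading comes with each control period).
- capture(name): name is "side" or "top" or "wrist"; returns a dict with "pixels" (420x560x3 uint8, red, green, blue), "intrinsics" (3x3 intrinsics, pixels), "dist" ([k1, k2, p1, p2, k3] as OpenCV has them; the pictures are not rectified), "view" (4x4, takes a point from world to camera coordinates); the wrist camera has in their place "mount" (4x4, takes a point from camera to tool coordinates, whose origin is the TCP and whose axes are the tool frame's). Camera axes: x right, y down, z forward; pixel columns grow to the right and rows downward; lengths in mm; the calibration is good to about 2 mm. A picture is of the moment at which its call begins: read the wrist's pose just before it. There is no depth.
- workorder.finish_job(): hands the job in, once; it reports no verdict.
Trained networks look in a picture, given as the dict that the camera call returned (one of the last four; its "shot" number tells which), for a name from the list of things; names that differ only in an ending like _2 or _b are one class to them, and where a whole thing is asked for, a point or a joint stands for the part that bears it (a point fixed in the world has none). Each returns a list of dicts, best first, with "confidence" (0 to 1); they miss things now and then, are a little off and sometimes report something else, mostly with a low value. They report only what shows in the picture. A call takes as long as a camera call.
- nets.boxes_of(picture, target): "location" ([x, y, z] in mm, in world coordinates, good to about 4 mm: the middle of the surface that is visible of it).
- nets.spot_point(picture, target): "location" ([x, y, z] in mm, in world coordinates, good to about 4 mm: a listed point, or the origin of a listed thing).
The state is a dict: "time_s": time; "joints": joint angles; "dq": joint speeds; "tau": joint torques, N m; "eef_pos": TCP position; "ee_rot": TCP orientation; "force": force on the tool from outside, world axes, zero at the start; "wrist_torque": the same for the moment, N m; "grip_width": opening from 0.0 (shut) to 1.0 (fully open).
Only numpy, scipy, OpenCV 4.12 (cv2) and the standard library are available. Lean on these libraries where they do the work, as an engineer would, in place of code of your own. Each camera call takes 0.05 s, during which the arm holds its last target.

### The job

The white tray in the steel cutlery dispenser was put in the wrong way round. Pull the dispenser's lock knob out until it clicks and stays out by itself, lift the tray right out, turn it half round and lower it (do not drop it) fully home again with its low end towards the knob, then push the knob fully in to lock it. Do not shove the dispenser out of its place, and leave the other things on the counter alone.

Things in the scene. Friction and masses are not known exactly. Their poses are not given: they have to be found in the camera images.
- dispenser: Open steel box 166 long (x), 110 wide (y), 142 high, top 12 mm a flared lead-in rim (172 by 118). Origin: centre of its underside; its -x end has the lock knob and roughly faces the robot. Inner floor 26 above the origin; cavity 150 by 94: the tray has 2 mm play each side. About 4.5 kg, stands loose: slides if pushed or pulled with over about 20 N.
- tray: White tray, 0.35 kg. Origin: centre of its underside, z up. Foot plate 146 (x) by 90 (y) by 8, its x ends stick out 14 as ledges; box above it 118 by 90, 124 high at +x, end wall 48 high at -x (low end). Starts with -x away from the knob; must end with its x axis along the dispenser's, origin 26 above the dispenser's. The knob's bolt, when in, lies over a ledge and bars lifting.
- tray_grip (a point): Centre of the tray's handle bar, 154 above the tray's origin: bar 80 long along the tray's x, 16 wide (y), 18 high, a 6 mm web below it; 20 mm free below the bar down to the tray's rim. Axes as the tray's.
- low_end (a point): Middle of the top edge of the tray's low end wall, at x = -59 mm in the tray's frame. Axes as the tray's.
- knob_face (a point): Centre of the outer face of the lock knob, a black disc 60 diameter, 16 thick on a 14 mm stem, axis level along the dispenser's x, 43 above the counter. Pulls out along the dispenser's -x. When in: face 145 from the dispenser's origin, 46 mm of bare stem between disc and box. The 142 high box behind it bars a gripper coming straight down there: lean it away from the box. Axes as the dispenser's.
- lock_knob (a joint): How far the lock knob is pulled out, m: 0 fully in (locked), 0.030 at its out detent, stop at 0.032. Pulling or pushing it over takes about 9 N at the most; let go short of half way (0.015) it springs back, past it it snaps on by itself.
- mug: White mug 80 diameter, 90 high, origin under its centre; leave alone.
- sugar_jar: Glass jar 70 diameter, 100 high, origin under its centre; leave alone.
- tea_box: Cardboard box 70 by 130 by 75 high, origin under its centre; leave alone.
- tin: Tin 74 diameter, 110 high, origin under its centre; leave alone.
- spoon: Steel spoon 190 long, lying flat; leave alone.

How it is judged:
By the outcome, as a careful person would: the job done as asked, in the order asked, and still so for the second after the job is handed in, with the robot touching nothing.
It also fails if it takes over 72 s, if anything falls off the work surface, if the arm or the gripper's body presses on something with over 40 N, if the wrist force passes 120 N, or if a joint passes its speed limit or range.

## Working session

There is one attempt and no reset: what is moved stays moved. The work goes in short steps, Python scripts to look and compute and a tool call to move; the robot and the scene stay as the last step left them, time stands still between calls to the robot, and variables do not carry over. Pictures are saved under pics/ and viewed, and the job is handed in when it is done.

Besides the shell and the picture viewer there is one more tool, called as name(argument=value, ...), one argument or row to a line, values as JSON. send_rows: Moves the arm, as the interface text tells. Its arguments: {"type":"object","properties":{"rows":{"type":"string"},"grip_force":{"type":"number"}},"required":["rows"]}

```bash
mkdir -p pics; cat > h.py <<'E'
import numpy as np, cv2
from rig import ctrl, capture, workorder, nets
from scipy.spatial.transform import Rotation as R
def rot(q): return R.from_quat([q[1],q[2],q[3],q[0]]).as_matrix()
def T(s):
    M=np.eye(4); M[:3,:3]=rot(s['ee_rot']); M[:3,3]=s['eef_pos']; return M
def shot(name,tag):
    s=ctrl.sense(); p=capture(name)
    cv2.imwrite(f'pics/{tag}.png',p['pixels'][...,::-1])
    V=np.array(p['view']) if 'view' in p else np.linalg.inv(T(s)@np.array(p['mount']))
    return p,V
def proj(p,V,pts):
    pts=np.atleast_2d(np.array(pts,float))
    return cv2.projectPoints(pts,cv2.Rodrigues(V[:3,:3])[0],V[:3,3],np.array(p['intrinsics']),np.array(p['dist']))[0][:,0]
def unproj(p,V,uv,z):
    n=cv2.undistortPoints(np.array(uv,float).reshape(-1,1,2),np.array(p['intrinsics']),np.array(p['dist']))[:,0]
    d=np.c_[n,np.ones(len(n))]@V[:3,:3]; c=-V[:3,:3].T@V[:3,3]
    return c+d*((z-c[2])/d[:,2])[:,None]
def st():
    s=ctrl.sense(); print({k:np.round(s[k],3).tolist() for k in s}); print(np.round(rot(s['ee_rot']),3).tolist()); return s
E
python3 - <<'E'
from h import *
np.set_printoptions(suppress=True,precision=1)
st(); print(ctrl.pinch_z)
for c in ['top','side','wrist']:
    p,V=shot(c,c+'0'); print(c,'cam',-V[:3,:3].T@V[:3,3])
    for t in ['tray_grip','low_end','knob_face','dispenser','tray']:
        r=nets.spot_point(p,t)
        print(t,[(np.round(x['location'],1).tolist(),round(x['confidence'],2)) for x in r[:2]])
E
```

```text
{'time_s': 0.0, 'joints': [1.048, 0.313, 1.498, -0.0, 1.331, -0.223], 'dq': [0.002, -0.0, -0.0, -0.002, 0.0, -0.001], 'tau': [-0.001, -41.227, -25.973, -0.0, 0.004, -0.0], 'eef_pos': [154.917, 501.353, 230.727], 'ee_rot': [0.569, -0.42, 0.569, 0.42], 'force': [0.042, 0.454, -0.325], 'wrist_torque': [0.057, -0.029, 0.021], 'grip_width': 1.003}
[[-0.001, -0.955, 0.295], [-0.001, 0.295, 0.955], [-1.0, 0.0, -0.001]]
18.700000000000003
top cam [ 386.4  -34.2 1420.9]
tray_grip [([638.5, -39.4, 177.1], 0.62)]
low_end [([691.7, -52.7, 75.6], 0.58)]
knob_face [([498.5, -3.4, 44.8], 0.74)]
dispenser [([634.2, -38.5, -0.3], 0.64)]
tray [([636.5, -37.3, 27.2], 0.68), ([636.0, -36.9, 2.3], 0.4)]
side cam [ 376.2 -877.9  745.4]
tray_grip [([635.5, -40.0, 178.5], 0.72)]
low_end [([695.1, -49.8, 73.3], 0.74)]
knob_face [([496.2, -5.6, 43.8], 0.57)]
dispenser [([638.1, -39.9, 0.3], 0.85), ([386.0, 370.1, -0.8], 0.72)]
tray []
wrist cam [ 79.5 525.3 373.9]
tray_grip []
low_end []
knob_face []
dispenser []
tray []
```

View pics/top0.png

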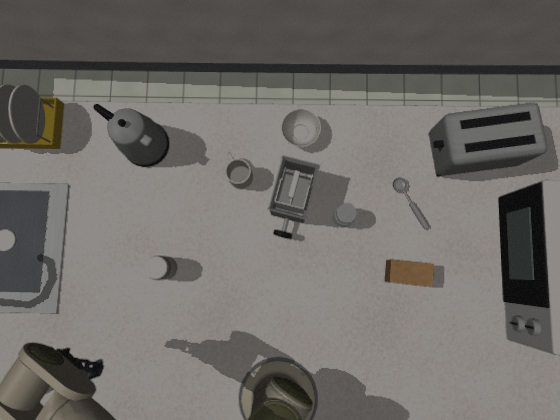

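View pics/side0.png

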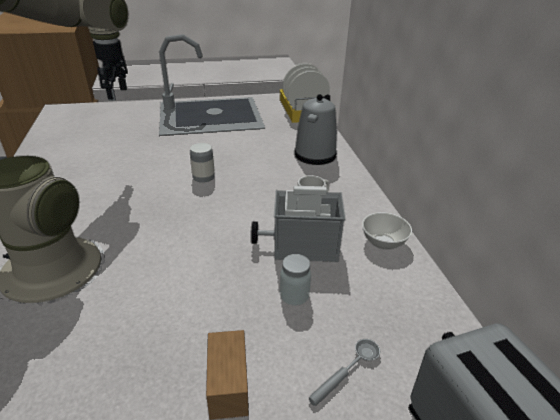

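send_rows(
  rows="1 -3 -10 -8 0;1 -6 -20 -16 0;1 -7 -30 -25 0;1 -7 -38 -32 0;1 -7 -43 -36 0;1 -7 -45.8 -38.3 -0.66;1 -7 -45.8 -38.3 -0.66;1 -7 -45.8 -38.3 -0.66;1 -7 -45.8 -38.3 -0.66;1 -7 -45.8 -38.3 -0.66;1 -7 -45.8 -38.3 -0.66;1 -7 -45.8 -38.3 -0.66",
)

```text
time_s: 2.1
eef_pos: [479.2, 0.1, 301.5]
ee_rot: [0.557, -0.436, 0.557, 0.436]
force: [0.1, 0.5, 0.3]
grip_width: 0.998
```

```bash
python3 - <<'E'
from h import *
st()
p,V=shot('wrist','w1'); print(np.round(-V[:3,:3].T@V[:3,3]),np.round(V[:3,:3],2).tolist())
for t in ['tray_grip','low_end','knob_face','dispenser','tray']:
    r=nets.spot_point(p,t)
    print(t,[(np.round(x['location'],1).tolist(),round(x['confidence'],2)) for x in r[:2]])
E
```

```text
{'time_s': 2.1, 'joints': [-0.245, 0.167, 1.501, 0.0, 1.473, -1.573], 'dq': [-0.778, 0.564, -0.758, 0.003, 0.192, -0.775], 'tau': [3.188, -39.611, -23.518, -0.183, -0.161, 0.944], 'eef_pos': [479.156, 0.073, 301.488], 'ee_rot': [0.557, -0.436, 0.557, 0.436], 'force': [0.069, 0.459, 0.321], 'wrist_torque': [0.018, -0.023, -0.013], 'grip_width': 0.998}
[[0.001, -0.971, 0.24], [-0.0, 0.24, 0.971], [-1.0, -0.001, 0.0]]
[402.  19. 444.] [[0.24, 0.97, -0.0], [0.92, -0.23, 0.31], [0.3, -0.08, -0.95]]
tray_grip [([638.9, -34.7, 177.7], 0.89)]
low_end [([693.3, -51.0, 75.7], 0.63)]
knob_face [([492.7, 1.6, 46.7], 0.91), ([617.5, -417.1, 1.1], 0.22)]
dispenser [([638.0, -35.5, -2.9], 0.74), ([694.3, -50.1, 74.8], 0.57)]
tray [([639.8, -37.7, 28.5], 0.89)]
```

View pics/w1.png

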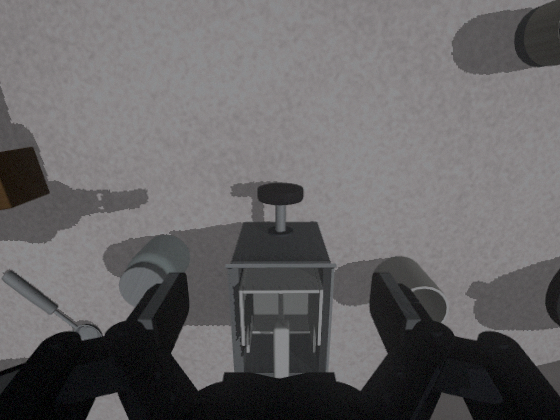

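```bash
python3 - <<'E'
from h import *
p,V=shot('wrist','w2'); s=st(); print(V.tolist())
import pickle; pickle.dump((p,V),open('w2.pkl','wb'))
im=p['pixels'][...,::-1][170:420,190:370]
cv2.imwrite('pics/w2z.png',cv2.resize(cv2.convertScaleAbs(im,alpha=1.6),None,fx=4,fy=4,interpolation=cv2.INTER_CUBIC)[:600])
q,Vt=shot('top','t1'); 
im=q['pixels'][...,::-1][140:260,240:380]
cv2.imwrite('pics/t1z.png',cv2.resize(cv2.convertScaleAbs(im,alpha=1.6),None,fx=5,fy=5,interpolation=cv2.INTER_CUBIC))
pickle.dump((q,Vt),open('t1.pkl','wb'))
for t in ['tray_grip','low_end','knob_face','dispenser','tray']:
  for pp in (p,q):
    r=nets.spot_point(pp,t)
    print(t,[(np.round(x['location'],1).tolist(),round(x['confidence'],2)) for x in r[:1]])
E
```

```text
{'time_s': 2.45, 'joints': [-0.239, 0.164, 1.505, 0.0, 1.473, -1.569], 'dq': [0.006, -0.002, -0.0, -0.0, -0.001, -0.0], 'tau': [-0.659, -34.572, -27.055, -0.015, -0.012, 0.004], 'eef_pos': [477.917, 3.21, 301.274], 'ee_rot': [0.556, -0.436, 0.556, 0.436], 'force': [-0.212, 0.407, 0.065], 'wrist_torque': [0.008, 0.048, 0.01], 'grip_width': 1.005}
[[0.0, -0.971, 0.238], [0.0, 0.238, 0.971], [-1.0, -0.0, 0.0]]
[[0.23891944199270687, 0.971039378620762, -0.00015939165178591202, -117.33061026826648], [0.9228779542057662, -0.2270185022251487, 0.31106089643095697, -503.21839890518476], [0.3020161947294778, -0.07446559484255301, -0.9503899690684198, 302.22002499242905], [0.0, 0.0, 0.0, 1.0]]
tray_grip [([638.7, -33.4, 180.3], 0.57)]
tray_grip [([641.4, -39.2, 175.1], 0.87)]
low_end [([693.8, -50.5, 76.9], 0.58)]
low_end [([689.2, -52.3, 72.6], 0.59)]
knob_face [([494.0, 0.4, 44.8], 0.66)]
knob_face []
dispenser [([637.1, -38.2, -0.4], 0.7)]
dispenser [([634.1, -39.8, -0.2], 0.71)]
tray [([641.2, -37.5, 27.6], 0.97)]
tray [([638.6, -40.2, 28.2], 0.61)]
```

View pics/w2z.png

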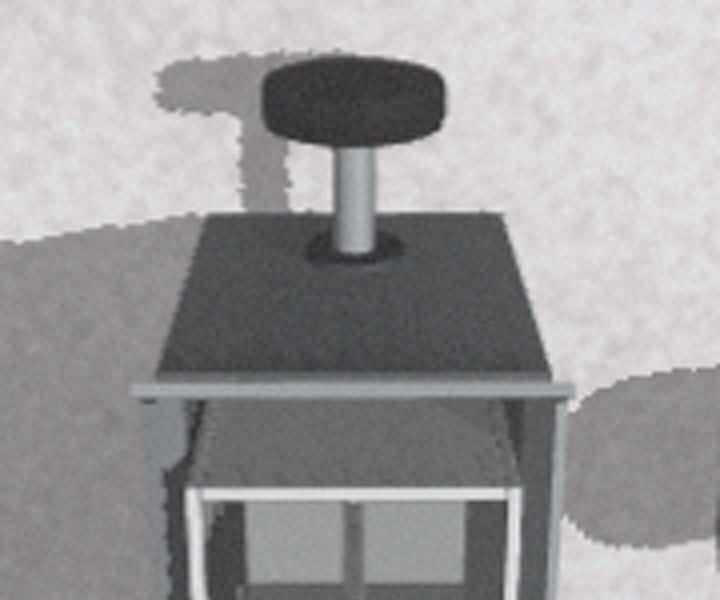

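View pics/t1z.png

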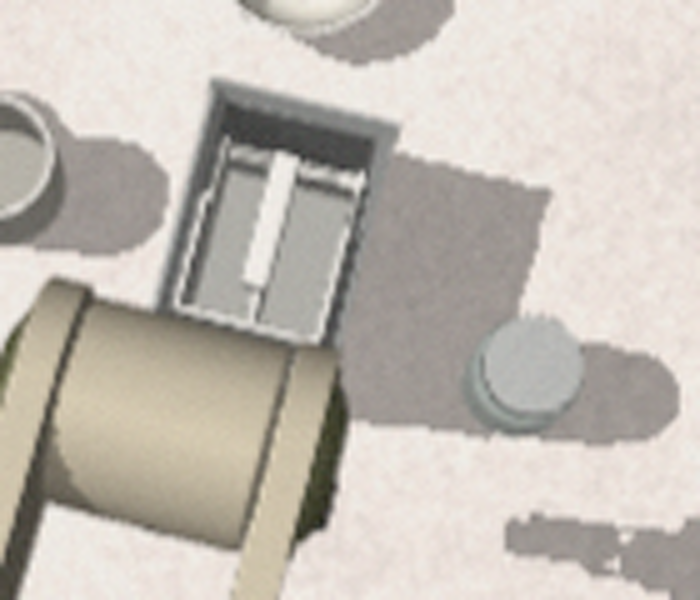

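```bash
python3 - <<'E'
from h import *
import pickle
from scipy.optimize import least_squares
p,V=pickle.load(open('w2.pkl','rb')); q,Vt=pickle.load(open('t1.pkl','rb'))
z=lambda a:np.array(a,float)/4+[190,170]-0.375
L=np.array([[-86,-59,142],[-86,59,142],[-83,-55,0],[-83,55,0]],float)
# image left = ? y: left of image is world -y? check
uv=z([[132,388],[574,388],[205,213],[503,213]])
tz=lambda a:np.array(a,float)/5+[240,140]-.4
Lt=np.array([[86,59,142],[86,-59,142]],float); uvt=tz([[213,80],[400,126]])
def w(x,L): 
    c,s=np.cos(x[2]),np.sin(x[2]); return np.c_[x[0]+c*L[:,0]-s*L[:,1],x[1]+s*L[:,0]+c*L[:,1],L[:,2]]
f=lambda x:(proj(p,V,w(x,L))-uv).ravel()
g=lambda x:(proj(q,Vt,w(x,Lt))-uvt).ravel()
for nm,F in (('wrist',f),('top',g),('both',lambda x:np.r_[f(x),g(x)])):
    r=least_squares(F,[637,-38,-.24]); print(nm,r.x,np.degrees(r.x[2]),np.round(r.fun,1))
x=r.x
print('knob face',w(x,np.array([[-145,0,43.]])))
print('unproj disc mid',unproj(p,V,z([[354,105],[354,60],[354,145],[353.5,250]]),43))
print('proj face top/bottom etc',(proj(p,V,w(x,np.array([[-145,30,43.],[-145,-30,43],[-145,0,73],[-129,0,73],[-129,0,13]])))-[190,170])*4)
E
```

```text
wrist [ 6.38434943e+02 -3.72975698e+01 -2.41134101e-01] -13.815966260816255 [-0.6 -0.2  0.5 -0.2  0.2  0.3 -0.1  0.3]
top [ 6.34437976e+02 -3.82881216e+01 -2.32980269e-01] -13.34878612807244 [-0.4 -0.1  0.4  0.1]
both [ 6.38066284e+02 -3.74783863e+01 -2.43657537e-01] -13.960548540919833 [-0.6 -0.6  0.5 -0.3  0.1  0.  -0.1  0.2 -0.3 -1.4  0.4 -0.8]
knob face [[497.3492836   -2.49659498  43.        ]]
unproj disc mid [[505.98873265  -4.61707707  43.        ]
 [491.45075633  -1.02955717  43.        ]
 [519.18416311  -7.87340295  43.        ]
 [555.0948364  -16.90962466  43.        ]]
proj face top/bottom etc [[445.3113477   77.12949094]
 [259.6165777   76.69121397]
 [352.23377649 100.93968165]
 [352.14706817 151.76538679]
 [352.58648945 100.74533606]]
```

send_rows(
  rows="1 1 -2.8 -0.1 0;1 5 -2.8 -0.1 0;1 10 -2.8 -0.1 0;1 14.5 -2.8 -0.1 0;1 18 -2.8 -0.1 0;1 20 -2.8 -0.1 0;1 20 -2.8 -0.1 0;1 20 -2.8 -0.1 0",
)

```text
time_s: 3.8
eef_pos: [505.8, -5.6, 101.9]
ee_rot: [0.557, -0.436, 0.557, 0.436]
force: [0.5, -0.1, 0.6]
grip_width: 1.002
```

```bash
python3 - <<'E'
from h import *
s=st()
p,V=shot('wrist','w3')
E
```

```text
{'time_s': 3.8, 'joints': [-0.243, 0.415, 1.72, 0.0, 1.005, -1.572], 'dq': [0.001, -0.024, -0.015, 0.001, 0.001, -0.001], 'tau': [-0.042, -39.825, -20.585, -0.001, -0.029, 0.0], 'eef_pos': [505.796, -5.636, 101.897], 'ee_rot': [0.557, -0.436, 0.557, 0.436], 'force': [0.494, -0.079, 0.555], 'wrist_torque': [0.042, -0.005, 0.015], 'grip_width': 1.002}
[[0.001, -0.971, 0.24], [-0.0, 0.24, 0.971], [-1.0, -0.001, 0.0]]
```

View pics/w3.png

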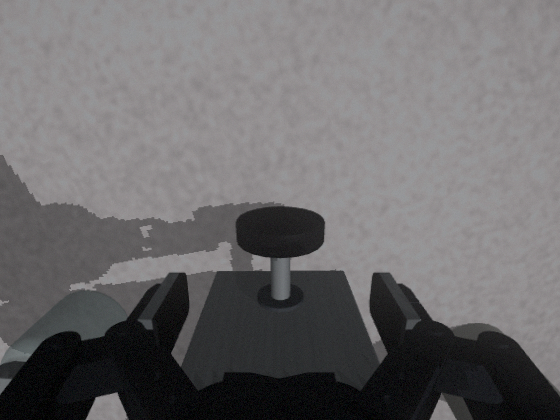

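send_rows(
  rows="1 3 0 0 0;1 6 0 0 0;1 7.5 0 0 0;1 8.2 0 0 0;1 8.2 0 0 0;1 8.2 0 0 0",
)

```text
time_s: 4.45
eef_pos: [506.3, -5.7, 20.4]
ee_rot: [0.557, -0.437, 0.556, 0.435]
force: [-0.2, -0.5, -0.1]
grip_width: 0.999
```

send_rows(
  rows="0.5 0 0 0 0;0.5 0 0 0 0;0.5 0 0 0 0;0.5 0 0 0 0;0.5 0 0 0 0;0.5 0 0 0 0",
  grip_force=60,
)

```text
time_s: 5.05
eef_pos: [505.9, -5.2, 20.5]
ee_rot: [0.557, -0.436, 0.556, 0.436]
force: [-2.1, 3.0, 10.1]
grip_width: 0.686
```

send_rows(
  rows="0.5 0 0.4 0 0;0.5 0 0.8 0 0;0.5 0 1.2 0 0;0.5 0 1.6 0 0;0.5 0 2.0 0 0;0.5 0 2.4 0 0;0.5 0 2.8 0 0;0.5 0 2.8 0 0;0.5 0 2.8 0 0",
)

```text
time_s: 5.95
eef_pos: [478.3, 1.5, 20.4]
ee_rot: [0.557, -0.436, 0.557, 0.436]
force: [-4.2, 2.5, 12.9]
grip_width: 0.685
```

```bash
python3 - <<'E'
from h import *
s=st()
p,V=shot('wrist','w4')
E
```

```text
{'time_s': 5.95, 'joints': [-0.243, 0.504, 1.858, 0.001, 0.78, -1.572], 'dq': [0.0, -0.0, -0.001, -0.001, 0.0, 0.0], 'tau': [-1.097, -36.073, -16.905, -0.51, -1.262, -0.18], 'eef_pos': [478.342, 1.454, 20.446], 'ee_rot': [0.557, -0.436, 0.557, 0.436], 'force': [-4.154, 2.467, 12.911], 'wrist_torque': [0.613, 0.687, -0.23], 'grip_width': 0.685}
[[0.001, -0.971, 0.24], [0.0, 0.24, 0.971], [-1.0, -0.001, 0.001]]
```

View pics/w4.png

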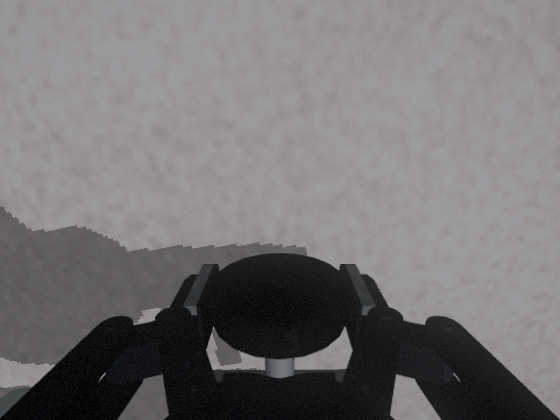

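send_rows(
  rows="0.5 0 0.1 0 0;0.5 0 0.2 0 0;0.5 0 0.25 0 0;0.5 0 0.25 0 0",
)

```text
time_s: 6.4
eef_pos: [476.9, 1.8, 20.5]
ee_rot: [0.558, -0.437, 0.556, 0.435]
force: [-0.8, 2.2, 9.4]
grip_width: 0.682
```

send_rows(
  rows="0.85 0 0 0 0;1 0 0 0 0;1 0 0 0 0;1 0 0 0 0;1 -2 0 0 0;1 -5 0 0 0;1 -9 0 0 0;1 -14 0 0 0;1 -19 0 0 0;1 -24 0 0 0;1 -24 0 0 0;1 -24 0 0 0",
)

```text
time_s: 7.6
eef_pos: [475.8, 1.7, 259.5]
ee_rot: [0.557, -0.436, 0.556, 0.436]
force: [0.1, -0.2, -1.0]
grip_width: 1.0
```

```bash
python3 - <<'E'
from h import *
s=st()
p,V=shot('wrist','w5')
import pickle; pickle.dump((p,V),open('w5.pkl','wb'))
im=p['pixels'][...,::-1][120:420,160:400]
cv2.imwrite('pics/w5z.png',cv2.resize(cv2.convertScaleAbs(im,alpha=1.6),None,fx=3,fy=3,interpolation=cv2.INTER_CUBIC)[:600])
E
```

```text
{'time_s': 7.6, 'joints': [-0.243, 0.182, 1.591, -0.0, 1.367, -1.572], 'dq': [-0.001, 0.033, 0.046, 0.001, -0.006, 0.001], 'tau': [0.13, -37.956, -28.402, 0.002, 0.097, -0.0], 'eef_pos': [475.825, 1.729, 259.485], 'ee_rot': [0.557, -0.436, 0.556, 0.436], 'force': [0.095, -0.163, -0.954], 'wrist_torque': [0.031, -0.014, 0.005], 'grip_width': 1.0}
[[0.001, -0.971, 0.24], [-0.0, 0.24, 0.971], [-1.0, -0.001, -0.0]]
```

View pics/w5.png

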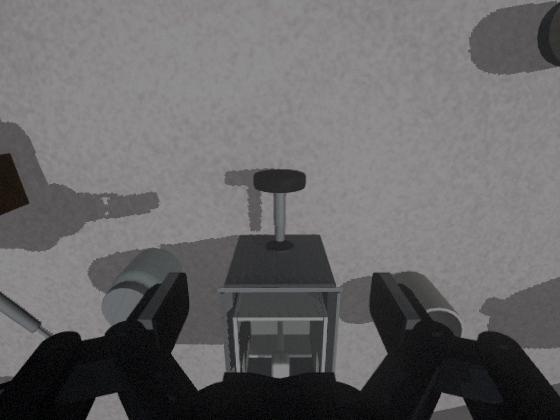

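View pics/w5z.png

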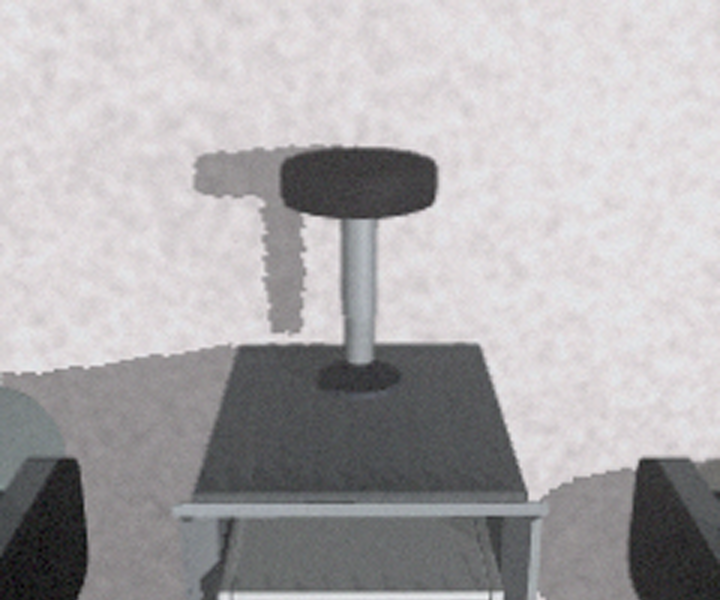

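```bash
cat >> h.py <<'E'
from scipy.optimize import least_squares
def w(x,L):
    L=np.array(L,float); c,s=np.cos(x[2]),np.sin(x[2]); return np.c_[x[0]+c*L[:,0]-s*L[:,1],x[1]+s*L[:,0]+c*L[:,1],L[:,2]]
def fit(p,V,L,uv,x0=(638.4,-37.3,-.2411)):
    r=least_squares(lambda x:(proj(p,V,w(x,L))-uv).ravel(),x0); return r.x,r.fun
E
python3 - <<'E'
from h import *
import pickle
p,V=pickle.load(open('w5.pkl','rb'))
z=lambda a:np.array(a,float)/3+[160,120]-0.33
x,e=fit(p,V,[[-86,-59,142],[-86,59,142],[-83,-55,0],[-83,55,0]],z([[173,510],[547,510],[237,345],[482,345]]))
print(x,np.degrees(x[2]),e.round(1))
for d in (28,30,32):
    P=proj(p,V,w(x,[[-129-d,0,36],[-83,0,50],[-145-d,0,73],[-145-d,0,13],[-129-d,0,13],[-129-d,0,73]]))
    print(d,((P-[160,120]+.33)*3).round(1).tolist())
E
```

```text
[ 6.39147969e+02 -3.75405098e+01 -2.42085753e-01] -13.870491929452859 [-0.6 -0.2  0.6 -0.2  0.4  0.4 -0.4  0.4]
28 [[359.6, 206.2], [359.6, 393.1], [359.8, 187.2], [359.5, 154.9], [359.5, 193.0], [359.8, 231.2]]
30 [[359.6, 201.3], [359.6, 393.1], [359.8, 181.6], [359.5, 150.1], [359.5, 188.3], [359.8, 225.8]]
32 [[359.6, 196.3], [359.6, 393.1], [359.8, 176.0], [359.5, 145.3], [359.5, 183.5], [359.8, 220.3]]
```

send_rows(
  rows="1 0 -4 0 0;1 0 -8 0 0;1 0 -12 0.1 0;1 0 -15 0.1 0;1 0 -16.8 0.1 0;1 0 -16.8 0.1 0;1 0 -16.8 0.1 0;1 0 -16.8 0.1 0",
)

```text
time_s: 8.45
eef_pos: [638.4, -37.2, 258.6]
ee_rot: [0.556, -0.436, 0.557, 0.436]
force: [-0.1, -0.4, 0.3]
grip_width: 1.001
```

```bash
python3 - <<'E'
from h import *
s=st()
p,V=shot('wrist','w6')
q,Vt=shot('top','t6')
for t in ['tray_grip','tray']:
  for pp in (p,q):
    r=nets.spot_point(pp,t)
    print(t,[(np.round(x['location'],1).tolist(),round(x['confidence'],2)) for x in r[:1]])
E
```

```text
{'time_s': 8.45, 'joints': [-0.241, 0.562, 1.058, 0.0, 1.522, -1.57], 'dq': [0.0, -0.012, -0.006, -0.001, 0.0, 0.0], 'tau': [-0.182, -52.567, -27.131, -0.004, -0.014, -0.0], 'eef_pos': [638.364, -37.242, 258.641], 'ee_rot': [0.556, -0.436, 0.557, 0.436], 'force': [-0.138, -0.415, 0.284], 'wrist_torque': [-0.016, 0.069, 0.041], 'grip_width': 1.001}
[[-0.001, -0.971, 0.24], [0.0, 0.24, 0.971], [-1.0, 0.001, 0.0]]
tray_grip [([640.7, -35.9, 176.4], 0.95)]
tray_grip [([638.3, -39.5, 180.3], 0.75)]
tray [([639.8, -36.8, 25.3], 0.93)]
tray [([638.6, -40.1, 26.8], 0.62)]
```

View pics/w6.png

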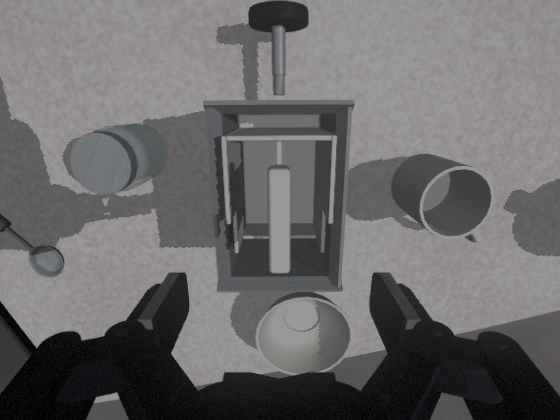

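```bash
python3 - <<'E'
from h import *
im=cv2.imread('pics/w6.png')[90:300,190:370]
cv2.imwrite('pics/w6z.png',cv2.resize(cv2.convertScaleAbs(im,alpha=1.8),None,fx=2.85,fy=2.85,interpolation=cv2.INTER_CUBIC)[:600])
a=cv2.resize(cv2.convertScaleAbs(im,alpha=1.8),None,fx=4,fy=4,interpolation=cv2.INTER_CUBIC)
cv2.imwrite('pics/w6a.png',a[:420]); cv2.imwrite('pics/w6b.png',a[420:])
E
```

```text
(no output)
```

View pics/w6a.png

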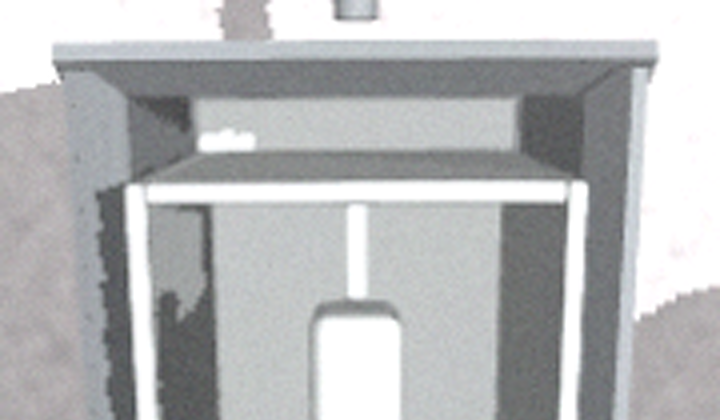

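View pics/w6b.png

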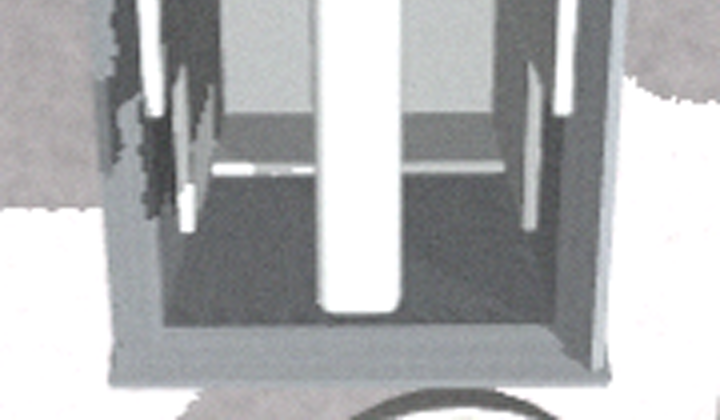

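```bash
python3 - <<'E'
from h import *
c=lambda a:np.array(a,float)/4+[190,90]-0.375
s=ctrl.sense(); p={'dummy':0}
pp=capture('wrist'); V=np.linalg.inv(T(s)@np.array(pp['mount']))
x,e=fit(pp,V,[[-86,-59,142],[-86,59,142],[86,-59,142],[86,59,142]],c([[54,43],[658,43],[109,804],[611,804]]))
print(x,np.degrees(x[2]),e.round(2))
# bar top z 189
x2,e2=fit(pp,V,[[40,-8,189],[40,8,189],[-40,-8,189],[-40,8,189]],c([[318,732],[401,732],[315,318],[402,318]]))
print(x2,np.degrees(x2[2]),e2.round(2)); print(s['eef_pos'])
E
```

```text
[ 6.38305374e+02 -3.68300009e+01 -2.38498813e-01] -13.664975386563814 [-0.47 -1.1   0.76 -1.68 -0.14  2.29 -0.21  1.91]
[ 6.38128796e+02 -3.66226176e+01 -2.39424561e-01] -13.71801686176365 [-0.27  1.29  0.26  1.24 -1.01 -0.97  1.01 -1.03]
[638.87436533 -37.46695058 259.40380499]
```

send_rows(
  rows="1 3 0 0 0;1 6 0 0 0;1 8.5 0 0 0;1 9.9 0 0 0;1 9.9 0 0 0;1 9.9 0 0 0;0.1 9.9 0 0 0;0.1 9.9 0 0 0;0.1 9.9 0 0 0;0.1 9.9 0 0 0;0.1 9.9 0 0 0;0.1 9.9 0 0 0",
  grip_force=80,
)

```text
time_s: 10.0
eef_pos: [639.4, -37.5, 160.5]
ee_rot: [0.557, -0.436, 0.556, 0.436]
force: [1.3, 1.1, 2.3]
grip_width: 0.169
```

send_rows(
  rows="0.1 0 0 0 0;0.1 0 0 0 0;0.1 0 0 0 0;0.1 0 0 0 0",
)

```text
time_s: 10.4
eef_pos: [639.4, -37.5, 160.5]
ee_rot: [0.557, -0.436, 0.556, 0.436]
force: [2.3, 1.6, 4.5]
grip_width: 0.173
```

send_rows(
  rows="0.1 -0.3 0 0 0;0.1 -0.6 0 0 0;0.1 -1.0 0 0 0;0.1 -1.5 0 0 0;0.1 -2 0 0 0;0.1 -2.5 0 0 0;0.1 -2.5 0 0 0",
)

```text
time_s: 11.1
eef_pos: [639.4, -37.6, 186.1]
ee_rot: [0.557, -0.436, 0.556, 0.435]
force: [0.1, 0.8, -3.9]
grip_width: 0.175
```

send_rows(
  rows="0.1 -1 0 0 0;0.1 -2 0 0 0;0.1 -3.5 0 0 0;0.1 -5 0 0 0;0.1 -6.5 0 0 0;0.1 -8 0 0 0;0.1 -9.5 0 0 0;0.1 -11 0 0 0;0.1 -12.5 0 0 0;0.1 -13.5 0 0 0;0.1 -13.5 0 0 0;0.1 -13.5 0 0 0",
)

```text
time_s: 12.3
eef_pos: [639.0, -37.5, 319.7]
ee_rot: [0.557, -0.436, 0.557, 0.436]
force: [-0.5, 0.6, -4.2]
grip_width: 0.173
```

```bash
python3 - <<'E'
from h import *
s=st()
p,V=shot('side','s7')
p,V=shot('wrist','w7')
cv2.imwrite('pics/s7z.png',cv2.resize(cv2.imread('pics/s7.png')[60:300,200:460],None,fx=2.5,fy=2.5))
E
```

```text
{'time_s': 12.3, 'joints': [-0.241, 0.552, 0.921, -0.0, 1.669, -1.57], 'dq': [0.001, 0.01, 0.017, 0.001, -0.002, -0.0], 'tau': [0.06, -57.476, -30.142, 0.001, 0.058, 0.0], 'eef_pos': [638.993, -37.519, 319.716], 'ee_rot': [0.557, -0.436, 0.557, 0.436], 'force': [-0.496, 0.576, -4.225], 'wrist_torque': [0.034, -0.039, -0.008], 'grip_width': 0.173}
[[-0.001, -0.971, 0.24], [0.0, 0.24, 0.971], [-1.0, 0.001, -0.0]]
```

View pics/s7z.png

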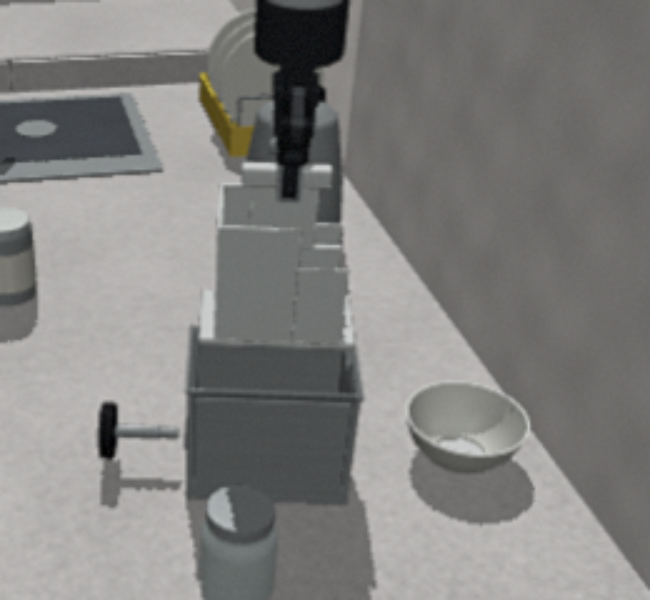

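View pics/w7.png

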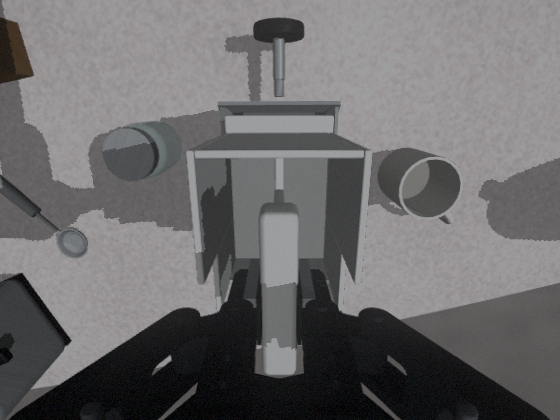

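```bash
python3 - <<'E'
from h import *
q,Vt=shot('top','t7')
print(unproj(q,Vt,[[295,103],[295,72],[150,140]],0).round(), unproj(q,Vt,[[130,120]],200).round())
E
```

```text
[[ 953.  -38.    0.]
 [1063.  -36.    0.]
 [ 817.  448.    0.]] [[815. 442. 200.]]
```

send_rows(
  rows="0.1 0 0 0 0.5;0.1 0 0 0 1.5;0.1 0 0 0 3;0.1 0 0 0 4.5;0.1 0 0 0 6;0.1 0 0 0 7.5;0.1 0 0 0 9;0.1 0 0 0 10.5;0.1 0 0 0 12;0.1 0 0 0 13.5;0.1 0 0 0 15;0.1 0 0 0 16",
)

```text
time_s: 13.65
eef_pos: [639.0, -37.5, 319.5]
ee_rot: [0.706, 0.026, 0.707, -0.026]
force: [0.4, 0.6, -3.4]
grip_width: 0.173
```

send_rows(
  rows="0.1 0 0 0 1.5;0.1 0 0 0 3;0.1 0 0 0 4.5;0.1 0 0 0 6;0.1 0 0 0 7.5;0.1 0 0 0 9;0.1 0 0 0 10.5;0.1 0 0 0 12;0.1 0 0 0 13.5;0.1 0 0 0 15;0.1 0 0 0 16.5;0.1 0 0 0 18",
)

```text
time_s: 14.85
eef_pos: [638.9, -37.5, 319.5]
ee_rot: [-0.481, -0.518, -0.482, 0.518]
force: [0.2, -0.3, -4.4]
grip_width: 0.172
```

send_rows(
  rows="0.1 0 0 0 1;0.1 0 0 0 2;0.1 0 0 0 2;0.1 0 0 0 2;0.1 0 0 0 2;0.1 0 0 0 2",
)

```text
time_s: 15.45
eef_pos: [639.1, -37.5, 320.0]
ee_rot: [-0.436, -0.556, -0.436, 0.557]
force: [0.5, -1.3, -4.3]
grip_width: 0.175
```

```bash
python3 - <<'E'
from h import *
s=st(); R_=rot(s['ee_rot']); print('yaw of tool y',np.degrees(np.arctan2(R_[1,1],R_[0,1])))
p,V=shot('wrist','w8'); import pickle; pickle.dump((p,V),open('w8.pkl','wb'))
p,V=shot('side','s8')
cv2.imwrite('pics/s8z.png',cv2.resize(cv2.imread('pics/s8.png')[60:300,200:460],None,fx=2.5,fy=2.5))
E
```

```text
{'time_s': 15.45, 'joints': [-0.241, 0.552, 0.92, 0.0, 1.67, 1.571], 'dq': [-0.001, 0.0, 0.0, -0.001, -0.001, 0.006], 'tau': [-0.002, -56.068, -29.2, -0.0, -0.032, -0.017], 'eef_pos': [639.067, -37.533, 320.045], 'ee_rot': [-0.436, -0.556, -0.436, 0.557], 'force': [0.468, -1.264, -4.306], 'wrist_torque': [0.01, 0.056, -0.019], 'grip_width': 0.175}
[[-0.0, 0.971, -0.239], [0.0, -0.239, -0.971], [-1.0, -0.0, -0.0]]
yaw of tool y -13.81588964124852
```

View pics/s8z.png

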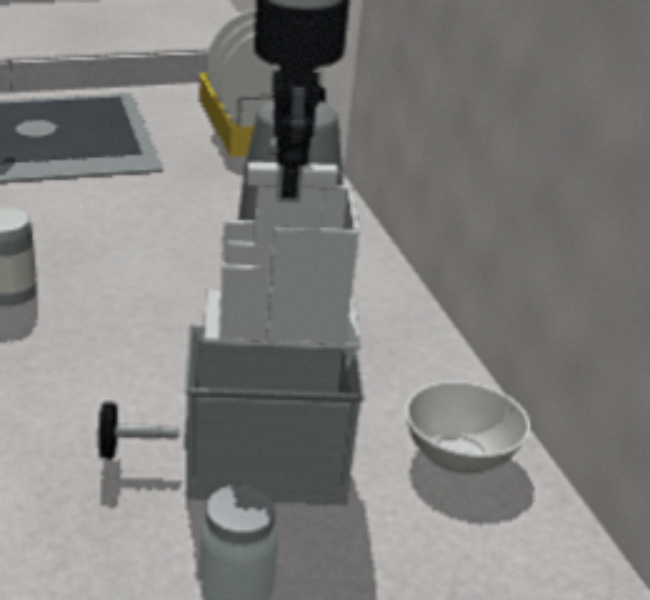

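View pics/w8.png

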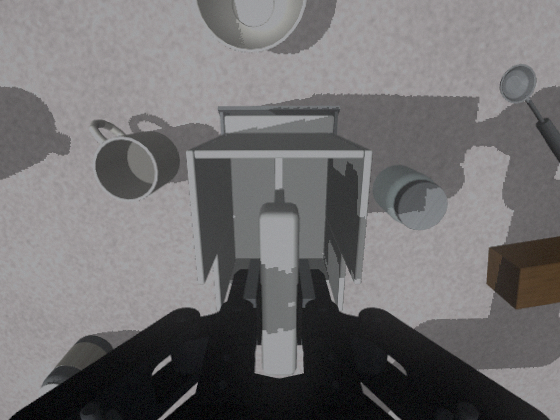

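```bash
python3 - <<'E'
import cv2
for n in '78':
    im=cv2.imread(f'pics/w{n}.png')[90:170,180:380]
    cv2.imwrite(f'pics/w{n}z.png',cv2.resize(cv2.convertScaleAbs(im,alpha=1.6),None,fx=4,fy=4,interpolation=cv2.INTER_CUBIC))
E
```

```text
(no output)
```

View pics/w7z.png

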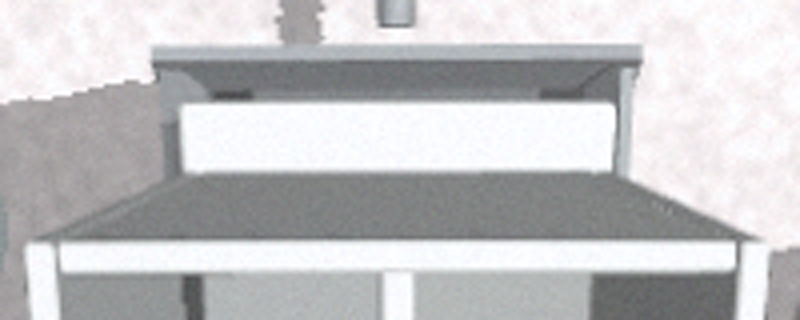

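View pics/w8z.png

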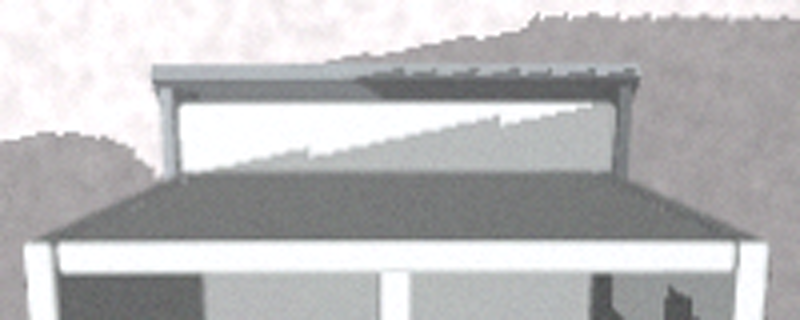

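```bash
python3 - <<'E'
from h import *
import pickle
p,V8=pickle.load(open('w8.pkl','rb'))
M=np.array(p['mount'])
c=lambda a:np.array(a,float)/4+[180,90]-0.375
# tool-frame unprojection: tool x down. plane at tool-x = tcp_z - z
def tool(p,uv,tx):
    n=cv2.undistortPoints(np.array(uv,float).reshape(-1,1,2),np.array(p['intrinsics']),np.array(p['dist']))[:,0]
    d=np.c_[n,np.ones(len(n))]@M[:3,:3].T; o=M[:3,3]
    return o+d*((tx-o[0])/d[:,0])[:,None]
np.set_printoptions(suppress=True,precision=2)
print('w7 rim',tool(p,c([[152,45],[643,45]]),319.7-142))
print('w8 rim',tool(p,c([[152,65],[640,65]]),320.0-142))
print('ledge',tool(p,c([[181,103],[616,103]]),320-(26+159.5+8)))
print('wall top',tool(p,c([[27,241],[768,241]]),320-(26+159.5+124)))
E
```

```text
w7 rim [[177.7   87.98 -58.71]
 [177.7   87.99  58.58]]
w8 rim [[178.    83.4  -59.01]
 [178.    83.4   58.16]]
ledge [[126.5   75.62 -44.07]
 [126.5   75.63  44.27]]
wall top [[ 10.5   62.29 -44.45]
 [ 10.5   62.29  44.06]]
```

send_rows(
  rows="0.1 0 -0.25 0 0;0.1 0.5 -0.5 -0.02 0;0.1 1.5 -0.5 -0.02 0;0.1 2.5 -0.5 -0.02 0;0.1 3 -0.5 -0.02 0;0.1 3 -0.5 -0.02 0;0.1 3 -0.5 -0.02 0",
)

```text
time_s: 16.25
eef_pos: [634.4, -36.2, 290.2]
ee_rot: [0.436, 0.557, 0.436, -0.557]
force: [-0.1, 0.2, -3.9]
grip_width: 0.172
```

```bash
python3 - <<'E'
from h import *
s=st()
p,V=shot('wrist','w9'); 
im=cv2.imread('pics/w9.png')[80:170,180:380]
cv2.imwrite('pics/w9z.png',cv2.resize(cv2.convertScaleAbs(im,alpha=1.6),None,fx=4,fy=4,interpolation=cv2.INTER_CUBIC))
E
```

```text
{'time_s': 16.25, 'joints': [-0.241, 0.542, 1.01, -0.0, 1.589, 1.572], 'dq': [-0.0, -0.006, -0.01, 0.001, 0.001, 0.002], 'tau': [-0.023, -54.789, -28.552, -0.001, -0.04, -0.0], 'eef_pos': [634.366, -36.217, 290.229], 'ee_rot': [0.436, 0.557, 0.436, -0.557], 'force': [-0.098, 0.151, -3.92], 'wrist_torque': [0.01, 0.035, -0.006], 'grip_width': 0.172}
[[0.0, 0.971, -0.24], [-0.0, -0.24, -0.971], [-1.0, 0.0, 0.0]]
```

View pics/w9z.png

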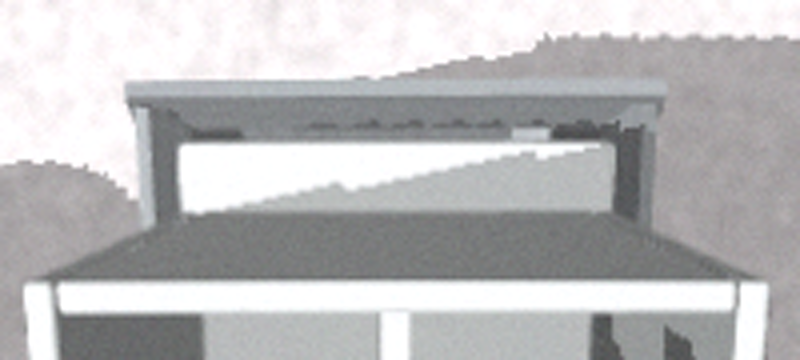

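send_rows(
  rows="0.1 0.5 0 0 0;0.1 1 0 0 0;0.1 1.5 0 0 0;0.1 2 0 0 0;0.1 2.5 0 0 0;0.1 3 0 0 0;0.1 3.5 0 0 0;0.1 3.5 0 0 0",
)

```text
time_s: 17.1
eef_pos: [634.0, -36.1, 254.2]
ee_rot: [-0.436, -0.556, -0.436, 0.557]
force: [0.4, -0.9, -5.3]
grip_width: 0.167
```

send_rows(
  rows="0.1 0.6 0 0 0;0.1 1.4 0 0 0;0.1 2.2 0 0 0;0.1 3 0 0 0;0.1 3.8 0 0 0;0.1 4.6 0 0 0;0.1 5.4 0 0 0;0.1 6 0 0 0;0.1 6 0 0 0",
)

```text
time_s: 18.0
eef_pos: [633.9, -36.1, 194.0]
ee_rot: [-0.435, -0.556, -0.436, 0.557]
force: [-0.1, -0.7, -4.0]
grip_width: 0.171
```

send_rows(
  rows="0.1 0.6 0 0 0;0.1 1.2 0 0 0;0.1 1.8 0 0 0;0.1 2.4 0 0 0;0.1 2.8 0 0 0;0.1 3.0 0 0 0;0.1 3.1 0 0 0;0.1 3.2 0 0 0;0.1 3.25 0 0 0;0.1 3.25 0 0 0",
)

```text
time_s: 19.0
eef_pos: [634.3, -36.2, 162.7]
ee_rot: [0.436, 0.557, 0.436, -0.557]
force: [-0.8, 0.6, -3.2]
grip_width: 0.173
```

send_rows(
  rows="0.1 0.05 0 0 0;0.1 0.1 0 0 0;0.1 0.15 0 0 0;0.1 0.2 0 0 0;0.1 0.25 0 0 0;0.1 0.25 0 0 0;0.1 0.25 0 0 0",
)

```text
time_s: 19.7
eef_pos: [634.3, -36.3, 160.6]
ee_rot: [0.436, 0.557, 0.436, -0.557]
force: [-2.1, 0.0, 1.4]
grip_width: 0.173
```

send_rows(
  rows="0.1 0.05 0 0 0;0.1 0.05 0 0 0;0.1 0.05 0 0 0;0.3 0.05 0 0 0;0.6 0.05 0 0 0;1 0.05 0 0 0;1 0.05 0 0 0;1 0.05 0 0 0;1 0.05 0 0 0;1 -1 0 0 0;1 -4 0 0 0;1 -7 0 0 0",
)

```text
time_s: 20.9
eef_pos: [634.1, -36.1, 231.6]
ee_rot: [-0.436, -0.557, -0.436, 0.557]
force: [-0.1, 0.6, 1.4]
grip_width: 1.0
```

send_rows(
  rows="1 -2 0 0 0;1 -4 0 0 0;1 -4 0 0 0;1 -4 0 0 0",
)

```text
time_s: 21.3
eef_pos: [634.2, -36.2, 269.9]
ee_rot: [-0.436, -0.557, -0.436, 0.557]
force: [-0.2, -0.5, -0.0]
grip_width: 1.002
```

```bash
python3 - <<'E'
from h import *
s=st()
p,V=shot('wrist','w10')
import pickle; pickle.dump((p,V),open('w10.pkl','wb'))
q,Vs=shot('side','s10')
cv2.imwrite('pics/s10z.png',cv2.resize(cv2.imread('pics/s10.png')[120:300,220:420],None,fx=3,fy=3))
for t in ['tray_grip','low_end','tray']:
  for pp in (p,q):
    r=nets.spot_point(pp,t)
    print(t,[(np.round(x['location'],1).tolist(),round(x['confidence'],2)) for x in r[:2]])
E
```

```text
{'time_s': 21.3, 'joints': [-0.241, 0.547, 1.054, -0.0, 1.541, 1.572], 'dq': [-0.001, 0.019, 0.028, -0.001, -0.004, -0.001], 'tau': [0.089, -55.216, -28.756, 0.001, 0.064, -0.0], 'eef_pos': [634.177, -36.15, 269.892], 'ee_rot': [-0.436, -0.557, -0.436, 0.557], 'force': [-0.169, -0.505, -0.007], 'wrist_torque': [0.005, -0.018, 0.019], 'grip_width': 1.002}
[[0.0, 0.971, -0.24], [-0.0, -0.24, -0.971], [-1.0, 0.0, 0.0]]
tray_grip []
tray_grip [([632.6, -39.3, 178.7], 0.93)]
low_end [([579.4, -22.5, 76.2], 0.59)]
low_end [([579.6, -22.1, 76.2], 0.89)]
tray [([642.6, -40.2, 25.4], 0.74)]
tray []
```

View pics/w10.png

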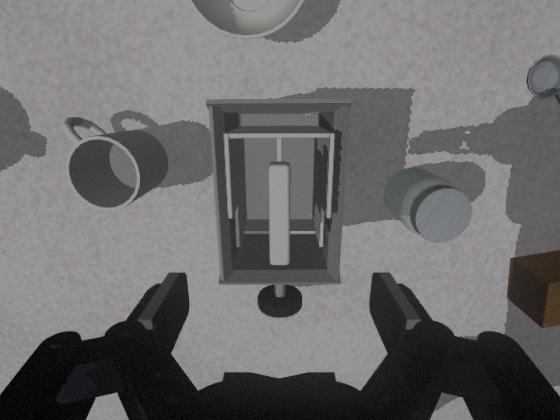

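View pics/s10z.png

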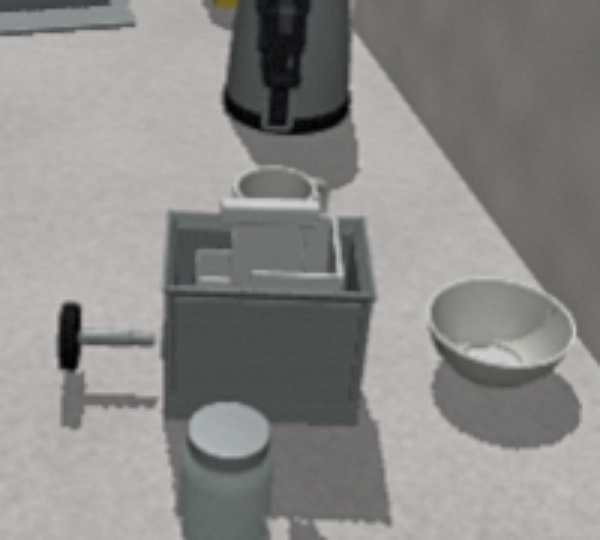

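send_rows(
  rows="0.8 0 -2 0 0;0.6 0 -5 0 -1;0.3 0 -9 0 -2.5;0 0 -13 0 -4;0 0 -17 0 -5.5;0 0 -20 0 -7;0 0 -21.2 0 -8.5;0 0 -21.2 0 -10;0 0 -21.2 0 -11.5;0 0 -21.2 0 -13;0 0 -21.2 0 -14.5;0 0 -21.2 0 -16",
)

```text
time_s: 22.9
eef_pos: [428.4, 14.7, 270.2]
ee_rot: [0.692, 0.144, 0.692, -0.144]
force: [0.5, 0.1, 0.1]
grip_width: -0.001
```

send_rows(
  rows="0 0 0 0 -1.5;0 0 0 0 -3;0 0 0 0 -4.5;0 0 0 0 -6;0 0 0 0 -7.5;0 0 0 0 -9;0 0 0 0 -10.5;0 0 0 0 -12;0 0 0 0 -13.5;0 0 0 0 -15;0 0 0 0 -16.5;0 0 0 0 -18",
)

```text
time_s: 24.1
eef_pos: [428.4, 14.7, 270.2]
ee_rot: [0.592, -0.387, 0.592, 0.387]
force: [-0.2, 0.4, 0.3]
grip_width: -0.007
```

send_rows(
  rows="0 0 0 0 -1.3;0 0 0 0 -2;0 0 0 0 -2;0 0 0 0 -2",
)

```text
time_s: 24.5
eef_pos: [428.5, 14.7, 270.2]
ee_rot: [0.557, -0.435, 0.557, 0.435]
force: [0.1, -0.9, 0.5]
grip_width: -0.004
```

```bash
python3 - <<'E'
from h import *
s=st()
p,V=shot('wrist','w11')
import pickle; pickle.dump((p,V),open('w11.pkl','wb'))
x=(637,-37,-.2405)
print(proj(p,V,w(x,[[-175,-30,43],[-175,30,43],[-175,0,73],[-159,0,73],[-175,0,13],[-86,-59,142],[-86,59,142],[-83,-55,0],[-83,55,0]])).round(1).tolist())
E
```

```text
{'time_s': 24.5, 'joints': [-0.24, 0.068, 1.694, 0.0, 1.38, -1.567], 'dq': [0.001, 0.001, -0.002, -0.0, -0.001, 0.0], 'tau': [0.001, -29.762, -26.402, -0.0, -0.001, -0.078], 'eef_pos': [428.454, 14.683, 270.16], 'ee_rot': [0.557, -0.435, 0.557, 0.435], 'force': [0.116, -0.902, 0.508], 'wrist_torque': [-0.007, 0.026, -0.01], 'grip_width': -0.004}
[[0.0, -0.97, 0.242], [-0.0, 0.242, 0.97], [-1.0, -0.0, 0.0]]
[[253.7, 211.1], [303.0, 210.9], [278.3, 219.2], [278.4, 232.3], [278.4, 204.0], [220.6, 324.1], [336.5, 323.8], [240.5, 262.8], [316.9, 262.6]]
```

View pics/w11.png

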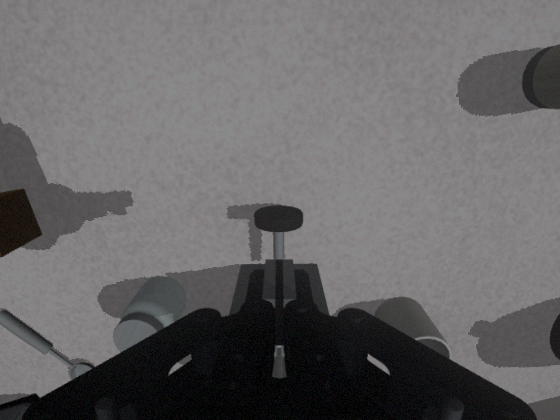

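send_rows(
  rows="0 4 0 0 0;0 9 0 0 0;0 13.5 0 0 0;0 18 0 0 0;0 21.5 0 0 0;0 23.5 0 0 0;0 24 0 0 0;0 24 0 0 0;0 24 0 0 0",
)

```text
time_s: 25.45
eef_pos: [429.2, 14.5, 31.2]
ee_rot: [0.557, -0.436, 0.556, 0.435]
force: [0.6, 0.3, 0.2]
grip_width: -0.001
```

send_rows(
  rows="0 0 -0.5 0 0;0 0 -1 0 0;0 0 -1.5 0 0;0 0 -2 0 0;0 0 -2.4 0 0;0 0 -2.4 0 0",
)

```text
time_s: 26.05
eef_pos: [452.3, 8.8, 30.1]
ee_rot: [0.557, -0.436, 0.557, 0.436]
force: [-0.0, -0.6, -0.1]
grip_width: -0.002
```

send_rows(
  rows="0 0 -0.3 0 0;0 0 -0.6 0 0;0 0 -0.9 0 0;0 0 -1.2 0 0;0 0 -1.2 0 0",
)

```text
time_s: 26.55
eef_pos: [462.6, 6.4, 29.9]
ee_rot: [0.556, -0.435, 0.557, 0.437]
force: [-3.8, 2.1, 2.3]
grip_width: -0.002
```

send_rows(
  rows="0 0 -0.3 0 0;0 0 -0.6 0 0;0 0 -0.9 0 0;0 0 -1.2 0 0;0 0 -1.2 0 0",
)

```text
time_s: 27.05
eef_pos: [475.7, 2.9, 30.2]
ee_rot: [0.557, -0.436, 0.557, 0.436]
force: [-0.5, 0.5, -0.6]
grip_width: -0.001
```

send_rows(
  rows="0 0 -0.2 0 0;0 0 -0.4 0 0;0 0 -0.6 0 0;0 0 -0.7 0 0;0 0 -0.8 0 0;0 0 -0.8 0 0",
)

```text
time_s: 27.65
eef_pos: [482.9, 1.2, 30.1]
ee_rot: [0.557, -0.436, 0.557, 0.436]
force: [0.4, -0.6, 0.7]
grip_width: 0.003
```

send_rows(
  rows="0 0 -0.05 0 0;0 0 -0.1 0 0;0 0 -0.15 0 0;0 0 -0.2 0 0;0 0 -0.2 0 0",
)

```text
time_s: 28.15
eef_pos: [484.3, 0.9, 30.1]
ee_rot: [0.556, -0.436, 0.557, 0.436]
force: [-4.2, 0.1, 3.9]
grip_width: 0.002
```

send_rows(
  rows="0 0 -0.03 0 0;0 0 -0.06 0 0;0 0 -0.06 0 0;0 0 -0.06 0 0",
)

```text
time_s: 28.55
eef_pos: [484.3, 0.9, 30.1]
ee_rot: [0.556, -0.435, 0.557, 0.437]
force: [-8.2, 1.5, 5.9]
grip_width: -0.004
```

send_rows(
  rows="0 0 0.5 0 0;0 0 1.5 0 0;0 0 3 0 0;0 0 4 0 0;0 -3 4.5 0 0;0 -8 4.5 0 0;0 -13 4.5 0 0;0 -18 4.5 0 0;0 -23 4.5 0 0;0 -26 4.5 0 0;0 -27 4.5 0 0;0 -27 4.5 0 0",
)

```text
time_s: 29.75
eef_pos: [441.7, 11.4, 300.5]
ee_rot: [0.557, -0.436, 0.556, 0.435]
force: [0.4, 0.1, 0.4]
grip_width: -0.004
```

```bash
python3 - <<'E'
from h import *
s=st()
p,V=shot('wrist','w12')
im=cv2.imread('pics/w12.png')[150:400,190:370]
cv2.imwrite('pics/w12z.png',cv2.resize(cv2.convertScaleAbs(im,alpha=1.6),None,fx=4,fy=4,interpolation=cv2.INTER_CUBIC)[:600])
x=(637,-37,-.2405)
P=proj(p,V,w(x,[[-145,-30,43],[-145,30,43],[-145,0,73],[-129,0,73],[-145,0,13],[-86,-59,142],[-86,59,142],[-83,-55,0],[-83,55,0]]))
print(((P-[190,150])*4).round().tolist())
q,Vs=shot('side','s12')
cv2.imwrite('pics/s12z.png',cv2.resize(cv2.imread('pics/s12.png')[120:300,220:420],None,fx=3,fy=3))
for t in ['tray_grip','low_end','knob_face','dispenser','tray']:
  for pp in (p,q):
    r=nets.spot_point(pp,t)
    print(t,[(np.round(x['location'],1).tolist(),round(x['confidence'],2)) for x in r[:2]])
E
```

```text
{'time_s': 29.75, 'joints': [-0.241, 0.08, 1.602, -0.0, 1.457, -1.569], 'dq': [0.0, 0.031, 0.055, -0.001, -0.026, 0.001], 'tau': [0.086, -32.756, -28.648, -0.0, 0.304, -0.0], 'eef_pos': [441.745, 11.402, 300.521], 'ee_rot': [0.557, -0.436, 0.556, 0.435], 'force': [0.369, 0.138, 0.426], 'wrist_torque': [-0.011, 0.01, 0.026], 'grip_width': -0.004}
[[0.002, -0.971, 0.24], [-0.0, 0.24, 0.971], [-1.0, -0.002, -0.0]]
[[263.0, 262.0], [444.0, 261.0], [353.0, 293.0], [353.0, 341.0], [354.0, 234.0], [138.0, 582.0], [569.0, 582.0], [209.0, 380.0], [499.0, 380.0]]
tray_grip [([637.7, -32.9, 178.7], 0.9)]
tray_grip [([637.3, -37.5, 179.5], 0.82)]
low_end []
low_end [([581.4, -21.8, 74.3], 0.73)]
knob_face [([493.7, -1.8, 46.1], 0.72)]
knob_face []
dispenser []
dispenser [([635.7, -39.3, -1.2], 0.75), ([617.7, -414.8, 1.6], 0.68)]
tray []
tray []
```

View pics/w12z.png

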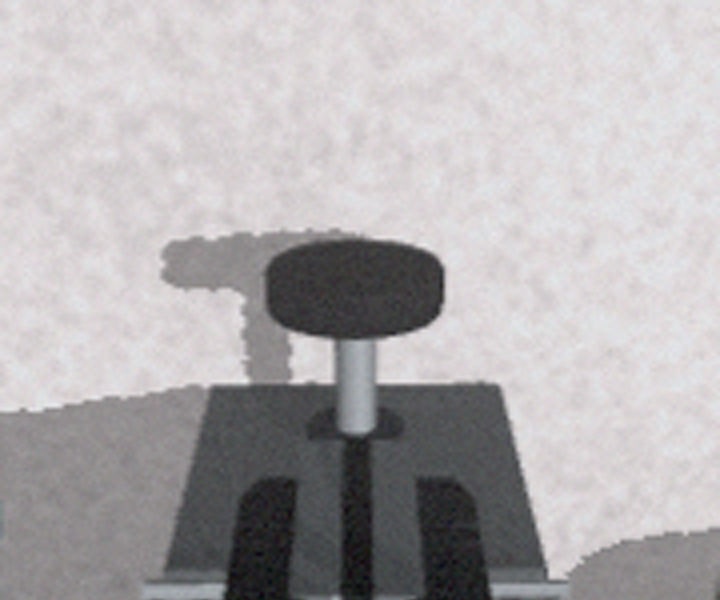

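View pics/s12z.png

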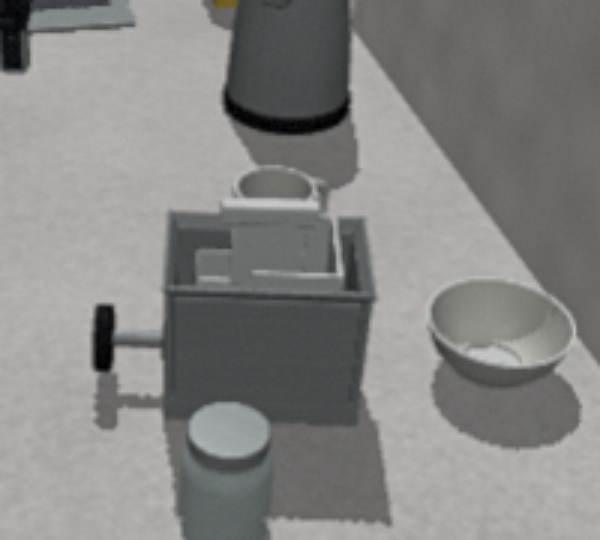

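```bash
python3 -c "
from h import *
print(workorder.finish_job())"
```

```text
the job is handed in; nothing more can be done
None
```

The job was handed in at about 30 s of the 72 s allowed. The tray is turned half round and fully home with its low end towards the knob, and the knob is pushed in to lock it.

- **Knob out:** I gripped the disc and pulled until it passed the click. After I let go, the picture showed it still standing out at about 30–32 mm.
- **Tray:** I lifted it clear, turned it 180°, and shifted it 5 mm to correct an off-centre grip. It went down with no side forces and touched the floor at the tool height where I had picked it up (160.6 against 160.5 mm). I opened the gripper only then.
- **Knob in:** I pushed it past half way with the closed fingers and it snapped in. I then pressed it to its hard stop, with the wrist force never above about 10 N.

**Last checks:**
- The knob disc sits within 1–2 mm of where it should be when fully in.
- The handle centre was found about 179 mm above the counter (180 expected), and the low end on the knob side.
- The dispenser appears to be where it was; different measurements of its position agree to about 2 mm, so a shift smaller than that would not show.
- The things beside the dispenser look unmoved in the last pictures.
- The arm was clear of everything at hand-in.

No check failed. The networks missed some parts in the last pictures, and one handle reading was about 4 mm off sideways, which is within their stated accuracy.

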